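Open the slide scanner's sprung hood

ROBOT

A 7-joint arm with a two-finger parallel gripper is mounted at the origin on the work surface. World frame = base frame: x ahead of the robot, y to its left, z up, the work surface at z = 0. Lengths are in m, angles in rad, forces in N, time in s.
With the tool pointing down it reaches from about 0.4 to 0.75 m from the base axis. Payload 19.5 kg.
Tool frame: the origin (TCP) lies at the very end of the fingers, on their centre line; the grasp point (between the pads) lies manip.grip_point_offset behind it (manip.grip_point_offset is the distance from the TCP to the grasp point, in m); z points along the fingers, y is the line along which they close (so a half turn about z gives the same grasp; the last joint's range is limited). The gripper opens to 85 mm and grips with 20 to 120 N. Pads are 22 mm wide; open, the fingers measure 114 mm over their backs; the gripper's body (76 mm by 85 mm) begins 54 mm behind the grasp point. The pads swing forward as they close: fully open they stand 13 mm farther back than shut.
Start: joints at [1.128, 0.707, -0.028, 1.485, 0.022, 0.951, -0.075], TCP at [0.224, -0.529, 0.231] pointing down, gripper open.
Joint ranges: [-2.71, 2.71], [-0.32, 2.16], [-1.57, 1.52], [0, 2.45], [-1.46, 4.6], [0, 2.02], [-2.83, 2.83]. Speed limits (rad/s): [1.89, 1.89, 2.57, 2.57, 3.01, 3.01, 3.01].

INTERFACE

Orientations are given as a unit quaternion [w, x, y, z].
In Python, from station import manip gives the robot as it stands.
- The arm moves only by the tool servo_tool, never from a script. Its argument "series" is a list of rows, each an object with "offset": the shift along the tool's x, y, z in cm, a list of three; "yaw": the turn about the tool's z in rad; "hand": the closure, from 0 (fully open) to 1 (shut). In form: [{"offset": [dx, dy, dz], "yaw": yaw, "hand": hand}, ...]. A call has 1 to 12 rows; each row is the pose to reach, as a shift and turn from the pose commanded when the call began, along the tool's axes at that moment; what a row does not reach only later rows make up. A row lasts 1/10 s, in which the tool goes at most 50 mm and 8.59 degrees, less where a joint would pass 70% of its speed; a pose out of reach is approached as far as the arm can. A call with a gripper value outside its range is refused whole. The fingers move at their own pace and stop on an object; "squeeze" is the grip in N (left out, the last holds). Time passes only in rows, so rows that repeat a pose let the fingers close. It gives the time, the measured TCP pose, the force, the opening and the grip force at its end, in the units of the state.
- manip.observe(): the state, without advancing time (a new reading comes with each control period).
- manip.capture(name): name is "scene" or "top" or "wrist"; returns a dict with "img" (420x560x3 uint8, red, green, blue), "depth" (420x560 float32, m along the optical axis (not along the pixel's ray), 0 where there is no reading), "mtx" (3x3 intrinsics, pixels), "eye" and "attitude" of the camera in the world; the wrist camera has in their place "hand_eye" (4x4, takes a point from camera to tool coordinates, whose origin is the TCP and whose axes are the flange's). Camera axes: x right, y up, looking along -z (the intrinsics and any distortion apply to the point x, -y, -z); pixel columns grow to the right and rows downward; lengths in m; the calibration is good to about 2 mm. A picture is of the moment at which its call begins: read the wrist's pose just before it.
- manip.job_done(): hands the job in; it is judged then, once.
The state is a dict: "time_s": time; "qpos": joint angles; "joint_vel": joint speeds; "effort": joint torques, N m; "position": TCP position; "eef_rot": TCP orientation; "contact_force": force on the tool from outside, world axes, zero at the start; "wrist_torque": the same for the moment, N m; "grip_width": opening from 0.0 (shut) to 1.0 (fully open); "grasp_force": force on a finger pad.
Only numpy, scipy, OpenCV 4.12 (cv2) and the standard library are available. Lean on these libraries where they do the work, as an engineer would, in place of code of your own. Each camera call takes 0.05 s, during which the arm holds its last target. There are 200 camera calls.

TASK

A new slide is to be loaded: take the bar handle of the slide scanner, the wider of the two white hooded instruments, and swing its hood up and back past the point where the spring takes over, so that it stays fully open by itself when you let go. Leave the hood of the narrower slide dryer beside it shut.

Things in the scene. Friction and masses are not known exactly. Their poses are not given: they have to be found in the camera images.
- scanner_hood (a joint): Wide scanner's hood: 0 shut, 1.75 rad fully open at its stop. White, 210 mm wide, 155 deep, 65 tall, dark window on top; base 230 x 185 x 70 mm tall, at y about +0.23 or -0.23 m (dryer opposite), turned up to 0.25 rad, front to the robot. 0.4-0.6 kg. Over-centre spring: 5-7 N up at the bar starts it; let go below 0.9 rad it falls shut, past 1.1 rad it swings to the stop within 1 s.
- scanner_hood_bar (a point): Middle of the scanner's handle: level round steel bar, 12 mm thick, 130 long, parallel to the hinge, 55 mm in front of the hood's front face (49 mm gap: open fingers only about 45 mm), a 12 mm arm at each end. Shut, it is 100 mm above the table, nothing below. Turns with the hood: x to the hinge, y along the bar. It turns between the fingers, so the gripper can point down all along.
- scanner_hood_hinge (a point): Middle of the scanner hood's level hinge line, at the machine's rear, 70 mm above the table, parallel to the bar. Shut, the bar lies 210 mm in front of it (towards the robot) and 30 mm higher; opening, the bar travels up and back about this line in an arc of 212 mm radius.
- dryer_hood (a joint): Hood of the narrow slide dryer, the other machine, rad: 0 shut, must stay shut. Same depth, height, handle shape and spring, but only 130 mm wide (base 150 mm), the bar 100 mm long, five dark vent slots on top and a round black dial on the base's front.

How it is judged:
By the outcome, as a careful person would: the job done as asked, in the order asked, and still so for the second after the job is handed in, with the robot touching nothing.
It also fails if it takes over 38 s, if anything falls off the work surface, if the arm or the gripper's body presses on something with over 40 N, if the wrist force passes 120 N, or if a joint passes its speed limit or range.

## Working session

There is one attempt and no reset: what is moved stays moved. The work goes in short steps, Python scripts to look and compute and a tool call to move; the robot and the scene stay as the last step left them, time stands still between calls to the robot, and variables do not carry over. Pictures are saved under pics/ and viewed, at most 10 in all, crops included, and the job is handed in when it is done.

Besides the shell and the picture viewer there is one more tool, called after "Call:" by a JSON object that holds its "name" and its "arguments", one argument or row to a line. servo_tool: Moves the arm, as the interface text tells. Its arguments: {"type":"object","properties":{"series":{"type":"array"},"squeeze":{"type":"number"}},"required":["series"]}

```bash
mkdir -p pics; cat > h.py <<'E'
import numpy as np, cv2
from station import manip
def cloud(c,T=None):
    d=c["depth"];K=np.array(c["mtx"]);v,u=np.mgrid[:d.shape[0],:d.shape[1]]
    P=np.stack([(u-K[0,2])/K[0,0]*d,-(v-K[1,2])/K[1,1]*d,-d],-1)
    if T is None:
        A=np.array(c["attitude"]);
        if A.shape!=(3,3):
            from scipy.spatial.transform import Rotation as R
            A=R.from_quat(np.r_[A[1:],A[0]]).as_matrix()
        return P@A.T+np.array(c["eye"])
    return P@T[:3,:3].T+T[:3,3]
E
python3 - <<'E'
from h import *
print(manip.observe(), manip.grip_point_offset)
ims=[]
for n in("top","scene"):
    c=manip.capture(n);print(n,c["mtx"],c["eye"],c["attitude"],c.keys())
    np.save(n+".npy",np.concatenate([cloud(c),c["img"]],-1)); cv2.imwrite(f"pics/{n}.png",c["img"][:,:,::-1])
E
```

```text
{'time_s': 0.0, 'qpos': array([ 1.12828561,  0.70712052, -0.027617  ,  1.48500193,  0.02202628,
        0.95086861, -0.07547347]), 'joint_vel': array([ 0.00026532, -0.00165411,  0.00042368, -0.00018155, -0.00076527,
        0.00050614, -0.00018057]), 'effort': array([ 1.31802612e-03, -8.83233333e+01,  1.23467859e+00, -2.36167020e+01,
        1.68278354e-02,  6.55775133e-03, -3.47499326e-05]), 'position': array([ 0.22423729, -0.529193  ,  0.23081671]), 'eef_rot': array([-5.30403987e-04,  9.79981640e-01,  1.99087131e-01, -1.36205104e-04]), 'contact_force': array([-0.84256507,  0.21023513,  1.06839612]), 'wrist_torque': array([-0.02199104,  0.00825508, -0.02028501]), 'grasp_force': 0.0, 'grip_width': 0.9988585252337945} 0.0187
top [[526.40009038   0.         279.67724295]
 [  0.         526.40009038 211.1183277 ]
 [  0.           0.           1.        ]] [ 0.40047774 -0.02378282  1.1679172 ] [ 0.71471298  0.04982863 -0.05168786 -0.69572324] dict_keys(['img', 'depth', 'mtx', 'eye', 'attitude'])
scene [[453.0094197    0.         280.03376236]
 [  0.         453.0094197  209.92081648]
 [  0.           0.           1.        ]] [ 1.17196443 -0.26640134  0.70040299] [0.76070965 0.350722   0.23899144 0.49111913] dict_keys(['img', 'depth', 'mtx', 'eye', 'attitude'])
```

View pics/top.png

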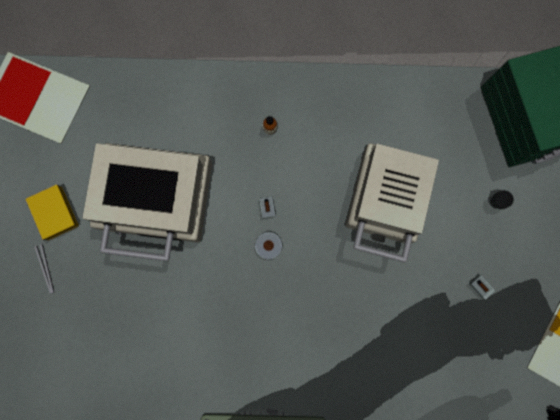

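View pics/scene.png

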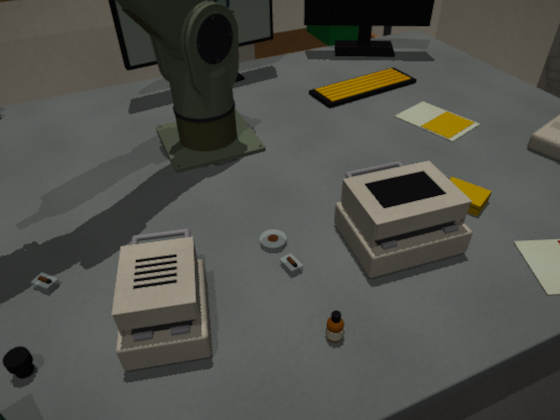

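The top view shows the wide scanner on the left (+y), with hood corners near (97,144), (200,153), (192,234) and (84,222). Its bar runs from about (103,254) to (170,259). The narrow dryer is on the right, with its bar near (382,255).

```bash
python3 - <<'E'
from h import *
a=np.load("top.npy");P=a[...,:3]
sub=np.zeros(P.shape[:2],bool);sub[225:275,85:190]=1
m=sub&(P[...,2]>.085)&(P[...,2]<.12)
v,u=np.where(m);print(m.sum(),u.min(),u.max(),v.min(),v.max())
Q=P[m]
# hood top
t=np.zeros_like(m);t[130:250,70:215]=1;t&=(P[...,2]>.125)&(P[...,2]<.15)
T=P[t];print(np.median(T[:,2]));r=cv2.minAreaRect(T[:,:2].astype(np.float32));print(r,cv2.boxPoints(r))
# bar row: lowest pixels per column 
R=[]
for c in range(112,164):
    w=np.where(m[:,c])[0]
    w=w[w>245]
    if len(w): R.append(P[w,c].mean(0))
R=np.array(R);vx,vy,x0,y0=cv2.fitLine(R[:,:2].astype(np.float32),cv2.DIST_HUBER,0,.01,.01).ravel();print(vx,vy,x0,y0,np.arctan2(-vx,vy),R[:,2].mean(),R[0],R[-1])
r=cv2.minAreaRect(Q[:,:2].astype(np.float32));print(r,cv2.boxPoints(r))
E
```

```text
812 100 189 225 260
0.13503910899917648
((0.5915210247039795, 0.25443923473358154), (0.21159705519676208, 0.1562454104423523), 84.16223907470703) [[0.5030425  0.1571354 ]
 [0.6584776  0.14124337]
 [0.67999953 0.35174307]
 [0.52456445 0.3676351 ]]
0.09898895 0.9950885 0.45846736 0.2595452 -0.09915133 0.10427042641844605 [0.46294495 0.31125849 0.10425317] [0.45361917 0.20772247 0.10488541]
((0.48331648111343384, 0.24734821915626526), (0.18010249733924866, 0.06837482005357742), 88.6652603149414) [[0.44704074 0.15811774]
 [0.515397   0.15652505]
 [0.5195922  0.3365787 ]
 [0.45123595 0.3381714 ]]
```

Call:
{"name": "servo_tool", "arguments": {
  "series": [
    {"offset": [5, -4, 0], "yaw": -0.1, "hand": 0.47},
    {"offset": [9, -7, 0], "yaw": -0.2, "hand": 0.47},
    {"offset": [13, -10.5, 0], "yaw": -0.35, "hand": 0.47},
    {"offset": [17, -14, 0], "yaw": -0.5, "hand": 0.47},
    {"offset": [21, -17, 0], "yaw": -0.6, "hand": 0.47},
    {"offset": [25, -20.5, 0], "yaw": -0.75, "hand": 0.47},
    {"offset": [29, -24, 0], "yaw": -0.9, "hand": 0.47},
    {"offset": [33, -27, 0], "yaw": -1.0, "hand": 0.47},
    {"offset": [37.5, -30.7, 0], "yaw": -1.07, "hand": 0.47},
    {"offset": [37.5, -30.7, 0], "yaw": -1.07, "hand": 0.47},
    {"offset": [37.5, -30.7, 0], "yaw": -1.07, "hand": 0.47},
    {"offset": [37.5, -30.7, 0], "yaw": -1.07, "hand": 0.47}
  ]
}}

```text
time_s: 1.3
position: [0.4498, -0.1001, 0.2311]
eef_rot: [-0.0, 0.741, 0.671, -0.0]
contact_force: [-0.2, -0.0, 0.6]
grip_width: 0.528
grasp_force: 0.0
```

Call:
{"name": "servo_tool", "arguments": {
  "series": [
    {"offset": [4.5, -0.3, 0], "yaw": 0, "hand": 0.47},
    {"offset": [9, -0.7, 0], "yaw": 0, "hand": 0.47},
    {"offset": [13.5, -1, 0], "yaw": 0, "hand": 0.47},
    {"offset": [18, -1.4, 0], "yaw": 0, "hand": 0.47},
    {"offset": [22.5, -1.7, 0], "yaw": 0, "hand": 0.47},
    {"offset": [27, -2, 0], "yaw": 0, "hand": 0.47},
    {"offset": [31.5, -2.4, 0], "yaw": 0, "hand": 0.47},
    {"offset": [36.7, -2.75, 0], "yaw": 0, "hand": 0.47},
    {"offset": [36.7, -2.75, 0], "yaw": 0, "hand": 0.47},
    {"offset": [36.7, -2.75, 0], "yaw": 0, "hand": 0.47}
  ]
}}

```text
time_s: 2.3
position: [0.4592, 0.2671, 0.231]
eef_rot: [0.0, 0.742, 0.671, -0.0]
contact_force: [0.6, -0.5, 0.2]
grip_width: 0.529
grasp_force: 0.0
```

```bash
python3 - <<'E'
from h import *
s=manip.observe();print(s["position"],s["eef_rot"],s["grip_width"])
c=manip.capture("wrist");T=np.array(c["hand_eye"]);P=cloud(c,T)
np.save("w.npy",P);cv2.imwrite("pics/w.png",c["img"][:,:,::-1])
# tool coords: bar depth z ~ .23-.106
m=(P[...,2]>.115)&(P[...,2]<.145)&(c["depth"]>0)&(np.abs(P[...,0])<.045)&(np.abs(P[...,1])<.035)
Q=P[m];print(m.sum())
if m.sum():
  print(np.median(Q,0),Q.min(0),Q.max(0),cv2.fitLine(Q[:,:2].astype(np.float32),cv2.DIST_HUBER,0,.01,.01).ravel())
E
```

```text
[0.45920322 0.26711602 0.2309591 ] [ 7.65756149e-05  7.41511964e-01  6.70939522e-01 -3.97766497e-04] 0.5288270634697925
1133
[3.89964121e-03 7.66098991e-05 1.24733551e-01] [-0.04490363 -0.00553058  0.12190346] [0.04479418 0.0064662  0.1312167 ] [ 9.9997652e-01 -6.8492303e-03  2.4485763e-03  3.9075254e-04]
```

View pics/w.png

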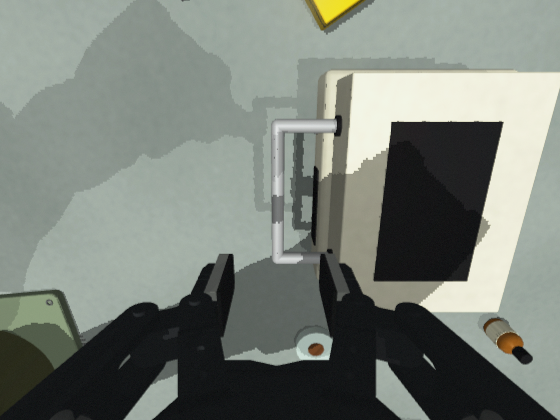

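The wrist view shows the bar upright at column ~278, rows 120–262, and it lines up with the finger centre line to under 1 mm. Next I descend and grip.

Call:
{"name": "servo_tool", "arguments": {
  "series": [
    {"offset": [0, 0, 4], "yaw": 0, "hand": 0.47},
    {"offset": [0, 0, 8], "yaw": 0, "hand": 0.47},
    {"offset": [0, 0, 11], "yaw": 0, "hand": 0.47},
    {"offset": [0, 0, 13], "yaw": 0, "hand": 0.47},
    {"offset": [0, 0, 14.5], "yaw": 0, "hand": 0.47},
    {"offset": [0, 0, 15], "yaw": 0, "hand": 0.47},
    {"offset": [0, 0, 15], "yaw": 0, "hand": 1},
    {"offset": [0, 0, 15], "yaw": 0, "hand": 1},
    {"offset": [0, 0, 15], "yaw": 0, "hand": 1},
    {"offset": [0, 0, 15], "yaw": 0, "hand": 1},
    {"offset": [0, 0, 15], "yaw": 0, "hand": 1},
    {"offset": [0, 0, 15], "yaw": 0, "hand": 1}
  ],
  "squeeze": 50
}}

```text
time_s: 3.55
position: [0.46, 0.2671, 0.0823]
eef_rot: [0.001, 0.742, 0.671, 0.001]
contact_force: [3.6, -4.0, 7.3]
grip_width: 0.122
grasp_force: 49.1
```

```bash
python3 - <<'E'
import numpy as np
# tool offsets (y = towards hinge, z = down), cm
for t in np.r_[np.arange(0,1.46,.1),1.45]:
    x,z=-.21*np.cos(t)+.03*np.sin(t), .21*np.sin(t)+.03*np.cos(t)
    print(round(t,2),np.round([100*(x+.21),-100*(z-.03)],1))
E
```

```text
0.0 [ 0. -0.]
0.1 [ 0.4 -2.1]
0.2 [ 1.  -4.1]
0.3 [ 1.8 -6.1]
0.4 [ 2.8 -7.9]
0.5 [ 4.  -9.7]
0.6 [  5.4 -11.3]
0.7 [  6.9 -12.8]
0.8 [  8.5 -14.2]
0.9 [ 10.3 -15.3]
1.0 [ 12.2 -16.3]
1.1 [ 14.1 -17.1]
1.2 [ 16.2 -17.7]
1.3 [ 18.3 -18. ]
1.4 [ 20.4 -18.2]
1.45 [ 21.4 -18.2]
```

Call:
{"name": "servo_tool", "arguments": {
  "series": [
    {"offset": [0, 0.2, -1], "yaw": 0, "hand": 1},
    {"offset": [0, 0.4, -2.1], "yaw": 0, "hand": 1},
    {"offset": [0, 0.7, -3.1], "yaw": 0, "hand": 1},
    {"offset": [0, 1.0, -4.1], "yaw": 0, "hand": 1},
    {"offset": [0, 1.4, -5.1], "yaw": 0, "hand": 1},
    {"offset": [0, 1.8, -6.1], "yaw": 0, "hand": 1},
    {"offset": [0, 2.3, -7.0], "yaw": 0, "hand": 1},
    {"offset": [0, 2.8, -7.9], "yaw": 0, "hand": 1},
    {"offset": [0, 3.4, -8.8], "yaw": 0, "hand": 1},
    {"offset": [0, 4.0, -9.7], "yaw": 0, "hand": 1}
  ]
}}

```text
time_s: 4.55
position: [0.4975, 0.2634, 0.1787]
eef_rot: [-0.001, 0.741, 0.671, -0.001]
contact_force: [-7.0, -1.3, -3.4]
grip_width: 0.122
grasp_force: 48.6
```

Call:
{"name": "servo_tool", "arguments": {
  "series": [
    {"offset": [0, 0.7, -0.8], "yaw": 0, "hand": 1},
    {"offset": [0, 1.4, -1.6], "yaw": 0, "hand": 1},
    {"offset": [0, 2.1, -2.4], "yaw": 0, "hand": 1},
    {"offset": [0, 2.9, -3.1], "yaw": 0, "hand": 1},
    {"offset": [0, 3.7, -3.8], "yaw": 0, "hand": 1},
    {"offset": [0, 4.5, -4.5], "yaw": 0, "hand": 1},
    {"offset": [0, 5.4, -5.1], "yaw": 0, "hand": 1},
    {"offset": [0, 6.3, -5.6], "yaw": 0, "hand": 1},
    {"offset": [0, 7.2, -6.1], "yaw": 0, "hand": 1},
    {"offset": [0, 8.2, -6.6], "yaw": 0, "hand": 1}
  ]
}}

```text
time_s: 5.55
position: [0.5796, 0.2555, 0.2465]
eef_rot: [-0.001, 0.741, 0.671, -0.0]
contact_force: [-13.1, -1.9, 20.8]
grip_width: 0.118
grasp_force: 52.8
```

Call:
{"name": "servo_tool", "arguments": {
  "series": [
    {"offset": [0, 0.9, -0.4], "yaw": 0, "hand": 1},
    {"offset": [0, 1.9, -0.8], "yaw": 0, "hand": 1},
    {"offset": [0, 2.9, -1.1], "yaw": 0, "hand": 1},
    {"offset": [0, 4.0, -1.4], "yaw": 0, "hand": 1},
    {"offset": [0, 5.0, -1.6], "yaw": 0, "hand": 1},
    {"offset": [0, 6.1, -1.7], "yaw": 0, "hand": 1},
    {"offset": [0, 7.1, -1.8], "yaw": 0, "hand": 1},
    {"offset": [0, 7.1, -1.8], "yaw": 0, "hand": 1}
  ]
}}

```text
time_s: 6.35
position: [0.6524, 0.2481, 0.2636]
eef_rot: [0.0, 0.742, 0.671, 0.001]
contact_force: [2.2, -0.1, 9.5]
grip_width: 0.114
grasp_force: 54.6
```

Call:
{"name": "servo_tool", "arguments": {
  "series": [
    {"offset": [0, 0, 0], "yaw": 0, "hand": 0.4},
    {"offset": [0, 0, 0], "yaw": 0, "hand": 0.4},
    {"offset": [0, 0, 0], "yaw": 0, "hand": 0.4},
    {"offset": [0, 0, -2], "yaw": 0, "hand": 0.4},
    {"offset": [0, 0, -5], "yaw": 0, "hand": 0.4},
    {"offset": [0, -2, -9], "yaw": 0, "hand": 0.4},
    {"offset": [0, -6, -10], "yaw": 0, "hand": 0.4},
    {"offset": [0, -10, -10], "yaw": 0, "hand": 0.4},
    {"offset": [0, -14, -10], "yaw": 0, "hand": 0.4},
    {"offset": [0, -14, -10], "yaw": 0, "hand": 0.4},
    {"offset": [0, -14, -10], "yaw": 0, "hand": 0.4},
    {"offset": [0, -14, -10], "yaw": 0, "hand": 0.4}
  ]
}}

```text
time_s: 7.55
position: [0.5125, 0.262, 0.3623]
eef_rot: [0.0, 0.742, 0.671, 0.0]
contact_force: [-0.1, 0.4, -0.3]
grip_width: 0.6
grasp_force: 0.0
```

```bash
python3 - <<'E'
from h import *
s=manip.observe();print(s["time_s"],s["position"],s["contact_force"],s["grip_width"])
c=manip.capture("scene");cv2.imwrite("pics/s2.png",c["img"][:,:,::-1])
E
```

```text
7.55 [0.51246591 0.26203934 0.36228273] [-0.05904901  0.40758146 -0.29050375] 0.6002422090975462
```

View pics/s2.png

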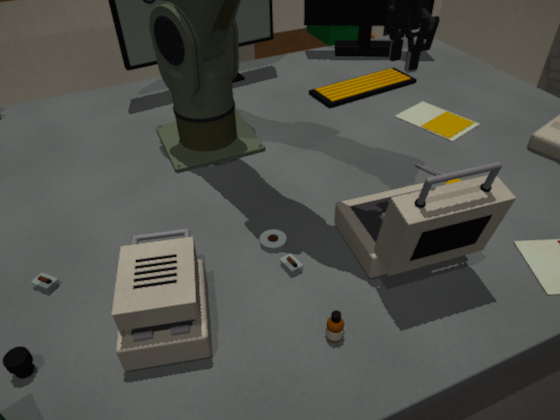

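The scanner hood stands open with its bar at (425–495, 170–200). The gripper is clear at the top (410,40), and the dryer is still shut. I'll let it settle and measure the hood angle before handing in.

Call:
{"name": "servo_tool", "arguments": {
  "series": [
    {"offset": [0, 0, 0], "yaw": 0, "hand": 0.4},
    {"offset": [0, 0, 0], "yaw": 0, "hand": 0.4},
    {"offset": [0, 0, 0], "yaw": 0, "hand": 0.4},
    {"offset": [0, 0, 0], "yaw": 0, "hand": 0.4},
    {"offset": [0, 0, 0], "yaw": 0, "hand": 0.4},
    {"offset": [0, 0, 0], "yaw": 0, "hand": 0.4}
  ]
}}

```text
time_s: 8.2
position: [0.5119, 0.2622, 0.3623]
eef_rot: [-0.0, 0.742, 0.671, 0.0]
contact_force: [0.4, 0.3, -0.4]
grip_width: 0.604
grasp_force: 0.0
```

```bash
python3 - <<'E'
from h import *
c=manip.capture("scene");P=cloud(c)
print(P[155:200,425:495][P[155:200,425:495][...,2]>.255].mean(0))  # bar, expect ~(.73,.24,.27)
q=P[225:255,420:485].reshape(-1,3);q=q[np.isfinite(q).all(1)]
n=np.linalg.svd(q-q.mean(0),full_matrices=False)[2][2];n*=np.sign(n[0]);print(n,"hood angle",np.arctan2(n[0],n[2]))
E
```

```text
[0.74709717 0.220216   0.28154392]
[ 0.86344663 -0.16282086 -0.47744034] hood angle 2.075899400565213
```

```bash
python3 -c "
from station import manip
print(manip.job_done())"
```

```text
the job is handed in; nothing more can be done
None
```

The scanner hood stood fully open by itself with the gripper clear, the dryer hood stayed shut, and I handed the job in at about 8.3 s. The bar was within about 2 cm of where the stop should put it; my separate hood-angle reading, 2.08 rad against the 1.75 rad stop, was too noisy to rely on.

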